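# Hand the bench supply over from the polisher to the grinder

## Task

The bench supply carries only one machine at a time: take the polisher out of service and put the grinder on. Turn the polisher's isolator (blue plate) off and shut its clear cover down over the handle, and only after that switch on the grinder's isolator (green plate), whose cover has to be tipped right back first and is left open. Turn each handle fully home in its snap position and leave the other things on the bench where they are.

Things in the scene. Friction and masses are not known exactly. Their poses are not given: they have to be found in the camera images.
- polisher_isolator: Rotary isolator of the polisher, fixed to the bench left or right of centre: grey box 110 (x) by 170 (y) by 72 mm high with a blue top plate and rim, foot plate 130 x 190 x 4 mm, conduit elbow low at its far side. Origin under its centre, z up; -x is its front, within 0.4 rad of facing the robot. Starts on, cover tipped back. A red lever handle turns about its vertical centre line; a clear cover is hinged at its far edge.
- polisher_handle (a joint): Red handle of the polisher's isolator. 0 = off: arm points to the isolator's -y; 1.571 = on: arm points to its -x, out over the front edge. Clockwise from above turns it on. A spring snaps it to the nearer stop (half way: 0.785) and holds it: about 0.6 N m (10 N pushed sideways 60 mm from the axis) to start it, easing to none half way.
- polisher_handle_tip (a point): Middle of the outer end of the polisher handle's arm, 78 mm from the turning axis and 96 mm above the bench. The arm is 22 mm wide with upright sides, from 82 to 110 mm above the bench; the hub is 62 mm across at its foot.
- polisher_cover (a joint): Clear cover of the polisher's isolator: hood 110 (x) by 170 (y) by 50 mm deep, 4 mm walls, about 0.15 kg. 0 = shut, its top 122 mm above the bench; 1.75 = tipped right back, its highest edge then 172 mm above the bench and 68 mm beyond the hinge, its top face at the back. Stays at either end by its weight; falls, damped, to one side or the other from about 1.1 rad. Fits over the handle only when off.
- polisher_cover_hinge (a point): Middle of the polisher cover's hinge line, which runs along the isolator's y at its x = +55 mm, 72 mm above the bench, level with the top plate.
- polisher_cover_tab (a point): Middle of the black finger tab standing up from the polisher cover's top: 12 mm thick (x), 44 mm wide (y), 28 mm tall. With the cover shut it is 90 mm in front of the hinge line and 64 mm above it, with 14 mm of cover top in front of it; it moves with the cover and sticks out behind when the cover is open.
- grinder_isolator: Rotary isolator of the grinder, fixed to the bench left or right of centre: grey box 110 (x) by 170 (y) by 72 mm high with a green top plate and rim, foot plate 130 x 190 x 4 mm, conduit elbow low at its far side. Origin under its centre, z up; -x is its front, within 0.4 rad of facing the robot. Starts off, cover shut. A red lever handle turns about its vertical centre line; a clear cover is hinged at its far edge.
- grinder_handle (a joint): Red handle of the grinder's isolator. 0 = off: arm points to the isolator's -y; 1.571 = on: arm points to its -x, out over the front edge. Clockwise from above turns it on. A spring snaps it to the nearer stop (half way: 0.785) and holds it: about 0.6 N m (10 N pushed sideways 60 mm from the axis) to start it, easing to none half way.
- grinder_handle_tip (a point): Middle of the outer end of the grinder handle's arm, 78 mm from the turning axis and 96 mm above the bench. The arm is 22 mm wide with upright sides, from 82 to 110 mm above the bench; the hub is 62 mm across at its foot.
- grinder_cover (a joint): Clear cover of the grinder's isolator: hood 110 (x) by 170 (y) by 50 mm deep, 4 mm walls, about 0.15 kg. 0 = shut, its top 122 mm above the bench; 1.75 = tipped right back, its highest edge then 172 mm above the bench and 68 mm beyond the hinge, its top face at the back. Stays at either end by its weight; falls, damped, to one side or the other from about 1.1 rad. Fits over the handle only when off.
- grinder_cover_hinge (a point): Middle of the grinder cover's hinge line, which runs along the isolator's y at its x = +55 mm, 72 mm above the bench, level with the top plate.
- grinder_cover_tab (a point): Middle of the black finger tab standing up from the grinder cover's top: 12 mm thick (x), 44 mm wide (y), 28 mm tall. With the cover shut it is 90 mm in front of the hinge line and 64 mm above it, with 14 mm of cover top in front of it; it moves with the cover and sticks out behind when the cover is open.
- spray_can: Black and yellow bottle of chain oil with a red cap, 60 mm across, 190 mm tall, standing close beside the polisher's isolator (on its +y side); origin under its centre. Bystander.
- piston: Aluminium piston, 72 mm across, 60 mm tall, standing between and behind the isolators; origin under its centre. Bystander.
- oil_filter: Orange oil filter, 70 mm across, 85 mm tall, standing close beside the grinder's isolator (on its +y side); origin under its centre. Bystander.
- spanner: Steel spanner 180 mm long (its x), 38 mm wide, 8 mm thick, lying in front of the grinder's isolator; origin under its centre. Bystander.
- screwdriver: Yellow-handled screwdriver 170 mm long (its x), 26 mm thick, lying in front of the polisher's isolator; origin under its centre. Bystander.
- brake_disc: Steel brake disc 180 mm across, 5 mm thick, lying at the back; origin under its centre. Bystander.
- shock: Shock absorber with a red spring, 214 mm long (its x), 52 mm thick, lying at the back left; origin under its centre. Bystander.
- oil_bottle: Green oil bottle, 80 mm across, 200 mm tall, standing at the back right; origin under its centre. Bystander.

How it is judged (in metres and radians):
On the way, in this order (a step that is already met when the one before it is completed fails the run):
1. the polisher's isolator is off and its cover is shut over the handle (value of joint polisher_handle below 0.15 rad and value of joint polisher_cover below 0.08 rad), for 0.2 s.
2. the grinder's isolator is on, with its cover tipped back (value of joint grinder_handle above 1.42 rad and value of joint grinder_cover above 1.5 rad), for 0.2 s.
At the end, for the whole second after the job is handed in: The polisher's handle is within 0.15 rad of off with its cover within 0.08 rad of shut, the grinder's handle is within 0.15 rad of on with its cover open beyond 1.5 rad, handles and covers at rest (all of step 1 and all of step 2 and velocity of joint polisher_handle between -0.05 and 0.05 rad/s and velocity of joint polisher_cover between -0.05 and 0.05 rad/s and velocity of joint grinder_handle between -0.05 and 0.05 rad/s and velocity of joint grinder_cover between -0.05 and 0.05 rad/s); the robot touches nothing.
It fails at once if both isolators are on at once (both handles past half way) (value of joint each of polisher_handle, grinder_handle above 0.8 rad).
It fails at once if the polisher's cover is brought down (below 0.8 rad) over a handle that is not off (beyond 0.4 rad) (value of joint polisher_cover below 0.8 rad and value of joint polisher_handle above 0.4 rad).
It fails at once if the grinder's handle is turned (beyond 0.4 rad) with its cover down (below 0.8 rad) (value of joint grinder_cover below 0.8 rad and value of joint grinder_handle above 0.4 rad).
It fails at once if something else on the bench is shifted by more than 30 mm or knocked over (distance of any of spray_can, piston, oil_filter, spanner, screwdriver, brake_disc, shock, oil_bottle from where it was at the start of the episode above 0.03 m or angle between any of spray_can, piston, oil_filter, oil_bottle's own z axis and vertical above 0.5 rad).
It also fails if it takes over 64 s, if anything falls off the work surface, if the arm or the gripper's body presses on something with over 40 N, if the wrist force passes 120 N, or if a joint passes its speed limit or range.

## Robot

A 6-joint arm with a two-finger parallel gripper is mounted at the origin on the work surface. World frame = base frame: x ahead of the robot, y to its left, z up, the work surface at z = 0. Lengths are in m, angles in degrees, forces in N, time in s.
With the tool pointing down it reaches from about 0.25 to 0.725 m from the base axis. Payload 9.7 kg.
Tool frame: the origin (TCP) lies at the centre of the arm's flange, where the gripper is bolted on; the fingertips stand bot.tips_ahead ahead of it and the grasp point (between the pads) lies 155 mm ahead of it (bot.tips_ahead is the distance from the TCP to the fingertips, in m); z points along the fingers, y is the line along which they close (so a half turn about z gives the same grasp; the last joint's range is limited). The gripper opens to 85 mm and grips with 20 to 120 N. Pads are 22 mm wide; open, the fingers measure 114 mm over their backs; the gripper's body (76 mm by 85 mm) begins 54 mm behind the grasp point. The pads swing forward as they close: fully open they stand 13 mm farther back than shut.
Start: joints at [69.271, 4.979, 10.078, 95.1, 0, 90], TCP at [0.195, 0.514, 0.405] pointing down, gripper open.
Joint ranges: [-179.16, 179.16], [-48.56, 103.87], [-65.8, 70.77], [-126.05, 130.52], [-82.76, 87.17], [-180, 180]. Speed limits (degrees/s): [127.2, 127.2, 147.25, 180, 180, 180].

## Interface

Orientations are given as [roll, pitch, yaw] about the fixed x, y, z axes, in that order (R = Rz(yaw) Ry(pitch) Rx(roll)).
In Python, from workcell import bot gives the robot as it stands.
- The arm moves only by the tool drive_tool, never from a script. Its argument "plan" is a list of rows, each an object of numbers: "dx", "dy", "dz": the shift along the tool's x, y, z in m; "roll": the turn about the tool's z in rad; "hand": the finger opening in m, from 0 to 0.0854. In form: [{"dx": .., "dy": .., "dz": .., "roll": .., "hand": ..}, ...]. A call has 1 to 20 rows; each row is the pose to reach, as a shift and turn from the pose commanded when the call began, along the tool's axes at that moment; what a row does not reach only later rows make up. A row lasts 1/12 s, in which the tool goes at most 41.7 mm and 7.16 degrees, less where a joint would pass 70% of its speed; a pose out of reach is approached as far as the arm can. A call with a gripper value outside its range is refused whole. The fingers move at their own pace and stop on an object; "force" is the grip in N (left out, the last holds). Time passes only in rows, so rows that repeat a pose let the fingers close. It gives the time, the measured TCP pose, the force and the opening at its end, in the units of the state.
- bot.get_obs(): the state, without advancing time (a new reading comes with each control period).
- bot.camera(name): name is "side" or "top"; returns a dict with "frame" (480x640x3 uint8, red, green, blue), "z_map" (480x640 float32, m along the optical axis (not along the pixel's ray), 0 where there is no reading), "mtx" (3x3 intrinsics, pixels), "k1" (the pictures are not rectified: a ray, as slopes to the right and down, at radius r is drawn at 1 + k1 r^2 times it, then the intrinsics apply), "R" (3x3) and "t" (3): a world point X has camera coordinates R X + t. Camera axes: x right, y down, z forward; pixel columns grow to the right and rows downward; lengths in m; the calibration is good to about 2 mm. A picture is of the moment at which its call begins.
- bot.job_done(): hands the job in, once; it reports no verdict.
The state is a dict: "time": time; "q": joint angles; "qd": joint speeds; "joint_efforts": joint torques, N m; "ee_pos": TCP position; "tcp_rot": TCP orientation; "wrist_force": force on the tool from outside, world axes, zero at the start; "torque": the same for the moment, N m; "opening": finger opening in m.
Only numpy, scipy, OpenCV 4.12 (cv2) and the standard library are available. Lean on these libraries where they do the work, as an engineer would, in place of code of your own. Each camera call takes 0.05 s, during which the arm holds its last target. There are 200 camera calls.

## Working session

There is one attempt and no reset: what is moved stays moved. The work goes in short steps, Python scripts to look and compute and a tool call to move; the robot and the scene stay as the last step left them, time stands still between calls to the robot, and variables do not carry over. Pictures are saved under pics/ and viewed, on a budget of 10 in all, crops included, one or two more only if the job needs it, and the job is handed in when it is done.

Besides the shell and the picture viewer there is one more tool, called after ">>>" in YAML: its name, and indented under it one key for each argument. drive_tool: Moves the arm, as the interface text tells. Its arguments: {"type":"object","properties":{"plan":{"type":"array","items":{"type":"object","properties":{"dx":{"type":"number"},"dy":{"type":"number"},"dz":{"type":"number"},"roll":{"type":"number"},"hand":{"type":"number"}}}},"force":{"type":"number"}},"required":["plan"]}

```bash
mkdir -p pics; ls
cat > h.py <<'E'
import numpy as np, cv2
from workcell import bot
def cam(n):
    c=bot.camera(n)
    for k in('mtx','R','t'): c[k]=np.array(c[k],float)
    c['t']=c['t'].ravel(); return c
def cloud(c):
    h,w=c['z_map'].shape; v,u=np.mgrid[:h,:w].astype(float)
    d=np.array([c['k1'],0,0,0,0],float)
    p=cv2.undistortPoints(np.stack([u.ravel(),v.ravel()],1)[:,None],c['mtx'],d)[:,0]
    z=c['z_map'].ravel().astype(float)
    P=np.c_[p*z[:,None],z]
    W=(P-c['t'])@c['R']; W[z==0]=np.nan
    return W.reshape(h,w,3)
def proj(c,X):
    d=np.array([c['k1'],0,0,0,0],float)
    return cv2.projectPoints(np.atleast_2d(X).astype(float),cv2.Rodrigues(c['R'])[0],c['t'],c['mtx'],d)[0][:,0]
def save(c,n): cv2.imwrite('pics/'+n+'.png',c['frame'][:,:,::-1])
E
python3 - <<'E'
from h import *
for n in('top','side'):
    c=cam(n); save(c,n+'0'); np.savez(n+'0.npz',**c)
    print(n,'cam pos',-c['R'].T@c['t'],'fwd',c['R'][2])
o=bot.get_obs(); print(o, bot.tips_ahead)
E
```

```text
pics
top cam pos [0.34655136 0.05784203 1.33148369] fwd [ 0.19869671 -0.01341895 -0.97996916]
side cam pos [ 0.08809165 -0.48753606  0.88759088] fwd [ 0.44913218  0.48015549 -0.75347926]
{'time': 0.1, 'q': array([ 6.92718995e+01,  5.00825054e+00,  1.00401532e+01,  9.50990775e+01,
       -2.71659626e-04,  9.00007145e+01]), 'qd': array([ 0.08309843, -0.08948481,  0.11626337, -0.0108751 ,  0.15404988,
       -0.01528493]), 'joint_efforts': array([-9.77904201e-04, -5.21563482e+01,  4.65653050e+01,  1.60367723e-02,
       -6.20127275e-05,  1.74448735e-05]), 'ee_pos': array([0.194667  , 0.51440664, 0.40406133]), 'tcp_rot': array([-1.79932825e+02,  2.72497106e-04,  1.59271185e+02]), 'wrist_force': array([ 0.23654804,  0.24069188, -0.48126946]), 'torque': array([ 0.01825292, -0.02377872,  0.03508948]), 'opening': 0.08574136469370001} 0.1734
```

View pics/top0.png

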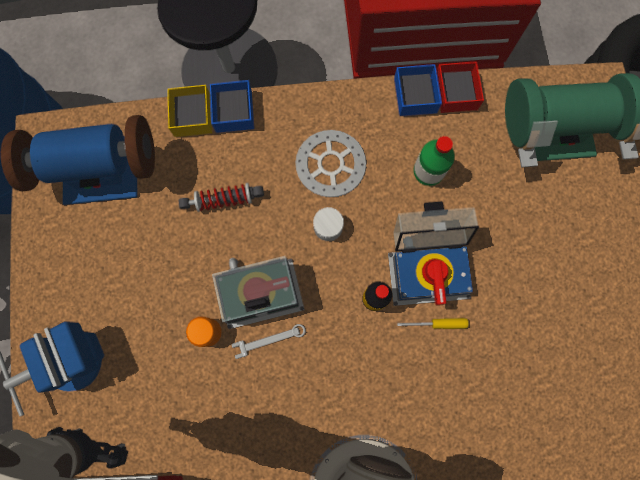

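View pics/side0.png

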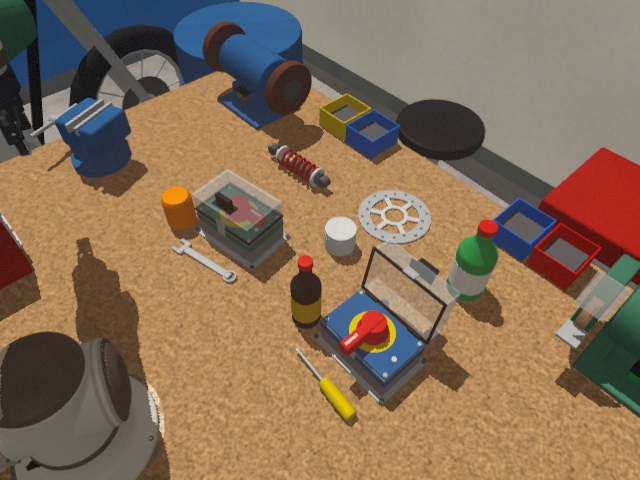

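Run:
```python
from h import *
for n in('top','side'):
    c=dict(np.load(n+'0.npz')); W=cloud(c); hsv=cv2.cvtColor(c['frame'],cv2.COLOR_RGB2HSV).astype(int)
    H,S,V=hsv[...,0],hsv[...,1],hsv[...,2]; z=W[...,2]
    for nm,m in(('blue',(H>95)&(H<125)&(S>100)),('green',(H>40)&(H<90)&(S>90)),('red',((H<8)|(H>172))&(S>130)&(V>80))):
        zr=(z>.09)&(z<.125) if nm=='red' else (z>.062)&(z<.082)
        m=(m&zr).astype(np.uint8)
        k,l,st,ce=cv2.connectedComponentsWithStats(m)
        for i in range(1,k):
            if st[i,4]<60: continue
            P=W[l==i]; r=cv2.minAreaRect((P[:,:2]*1000).astype(np.float32))
            print(n,nm,st[i,4],ce[i].round(),'z',np.median(P[:,2]).round(3),'rect',np.round(r[0],1),np.round(r[1],1),round(r[2],1))
```

```text
top blue 1872 [434. 271.] z 0.072 rect [ 489.  -211.4] [109.8 166.3] 0.1
top blue 140 [ 91. 345.] z 0.073 rect [390.5 598. ] [68.1  9.4] 19.7
top green 113 [509. 123.] z 0.075 rect [ 840.  -449.5] [  6.1 110.1] 87.9
top red 606 [437. 278.] z 0.108 rect [ 461.9 -205. ] [ 47.1 100.6] 79.3
side blue 88 [255.  97.] z 0.07 rect [801.  556.3] [23.6 47.7] 0.4
side blue 126 [114. 150.] z 0.075 rect [383.2 597.7] [74.8 24.9] 5.6
side blue 2436 [375. 334.] z 0.073 rect [ 489.5 -210.2] [165.3 107.5] 89.6
side green 184 [18. 35.] z 0.072 rect [ 428.9 1372. ] [153.7  22.6] 24.4
side green 258 [625. 355.] z 0.071 rect [ 800.  -553.9] [43.3 23. ] 79.9
side red 155 [  5. 244.] z 0.104 rect [ 66.  436.2] [58.3 23.5] 52.8
side red 951 [366. 331.] z 0.109 rect [ 461.5 -205.7] [ 48.2 100. ] 78.7
```

Top view: polisher (blue) at about (433,272), cover open, bottle at (377,295); grinder (green, covered) at about (258,290), tab at (258,302), oil filter (203,331), spanner in front. Side view agrees.

Run:
```python
from h import *
for n,box in(('top',(205,250,310,335)),('side',(185,160,300,270))):
    c=dict(np.load(n+'0.npz')); W=cloud(c); z=W[...,2]
    m=np.zeros(z.shape,bool); m[box[1]:box[3],box[0]:box[2]]=1
    print(n,np.histogram(z[m],bins=np.arange(0,.17,.01)))
    for lo,hi in((.066,.08),(.085,.116),(.116,.128),(.13,.16)):
        k=m&(z>lo)&(z<hi); P=W[k]
        if len(P)<10: continue
        r=cv2.minAreaRect((P[:,:2]*1000).astype(np.float32)); print(lo,len(P),np.median(P,0).round(3),np.round(r[0],1),np.round(r[1],1),round(r[2],1))
    hsv=cv2.cvtColor(c['frame'],cv2.COLOR_RGB2HSV).astype(int); H,S=hsv[...,0],hsv[...,1]
    # polisher handle direction
    P=W[((H<8)|(H>172))&(S>130)&(z>.09)&(z<.125)&(abs(W[...,0]-.47)<.1)&(abs(W[...,1]+.21)<.1)]
    far=P[P[:,0]<.445]; print('arm',far.mean(0).round(4),'min x',P[:,0].min(), 'edge y',np.percentile(far[:,1],[2,98]).round(4), 'slope',np.polyfit(far[:,0],far[:,1],1).round(3))
    # polisher plate edges
    # bystanders
    for nm,k in(('filter',(H>5)&(H<18)&(S>200)&(z>.078)&(z<.095)),('can',(z>.12)&(z<.2)&(abs(W[...,0]-.45)<.07)&(abs(W[...,1]+.1)<.06)),('piston',(z>.05)&(z<.07)&(S<60)&(abs(W[...,0]-.6)<.1)&(abs(W[...,1])<.08))):
        Q=W[k]; 
        if len(Q)>10: print(nm,len(Q),np.median(Q,0).round(3),Q[:,:2].min(0).round(3),Q[:,:2].max(0).round(3))
```

```text
top (array([2207,   64,   44,   79,   31,   38,   29,  139,  154,   43,   36,
        887, 2802,    9,   81,   36]), array([0.  , 0.01, 0.02, 0.03, 0.04, 0.05, 0.06, 0.07, 0.08, 0.09, 0.1 ,
       0.11, 0.12, 0.13, 0.14, 0.15, 0.16]))
0.066 147 [0.427 0.214 0.076] [444.6 205.9] [ 99.6 243.3] 30.3
0.085 189 [0.429 0.205 0.099] [474.  225.2] [116.1 225.9] 14.4
0.116 3615 [0.485 0.203 0.122] [484.2 203.3] [111.7 170.5] 9.2
0.13 126 [0.449 0.197 0.149] [450.6 197.5] [41.9 19.9] 88.1
arm [ 0.4269 -0.2074  0.1081] min x 0.4105177407568874 edge y [-0.22   -0.1984] slope [ 0.02  -0.216]
filter 634 [0.402 0.336 0.083] [ 0.37  -0.232] [0.519 0.37 ]
can 487 [ 0.443 -0.067  0.135] [ 0.419 -0.099] [ 0.474 -0.043]
piston 695 [0.632 0.023 0.06 ] [ 0.597 -0.011] [0.668 0.059]
side (array([4175,  323,  308,  323,  279,  266,  323,  272,  308,  268,  267,
        418, 2448,   55,   86,   35]), array([0.  , 0.01, 0.02, 0.03, 0.04, 0.05, 0.06, 0.07, 0.08, 0.09, 0.1 ,
       0.11, 0.12, 0.13, 0.14, 0.15, 0.16]))
0.066 379 [0.437 0.151 0.075] [446.9 208.1] [105.8 244.4] 29.2
0.085 850 [0.44  0.133 0.1  ] [446.3 205.3] [105.2 241. ] 31.1
0.116 2693 [0.485 0.193 0.122] [484.5 203.3] [113.3 173.1] 8.9
0.13 176 [0.447 0.195 0.147] [449.8 197.9] [14.7 46.3] 8.0
arm [ 0.4243 -0.2127  0.1059] min x 0.4108262348444081 edge y [-0.2203 -0.1996] slope [-0.146 -0.151]
filter 246 [0.396 0.322 0.083] [ 0.369 -0.228] [0.516 0.366]
can 796 [ 0.438 -0.079  0.139] [ 0.416 -0.1  ] [ 0.472 -0.047]
piston 670 [0.63 0.02 0.06] [ 0.595 -0.013] [0.669 0.059]
```

>>> drive_tool:
  plan:
    - {"dx":-0.4695,"dy":-0.5484,"dz":0,"roll":1.5,"hand":0}
    - {"dx":-0.4695,"dy":-0.5484,"dz":0,"roll":1.5,"hand":0}
    - {"dx":-0.4695,"dy":-0.5484,"dz":0,"roll":1.5,"hand":0}
    - {"dx":-0.4695,"dy":-0.5484,"dz":0,"roll":1.5,"hand":0}
    - {"dx":-0.4695,"dy":-0.5484,"dz":0,"roll":1.5,"hand":0}
    - {"dx":-0.4695,"dy":-0.5484,"dz":0,"roll":1.5,"hand":0}
    - {"dx":-0.4695,"dy":-0.5484,"dz":0,"roll":1.5,"hand":0}
    - {"dx":-0.4695,"dy":-0.5484,"dz":0,"roll":1.5,"hand":0}
    - {"dx":-0.4695,"dy":-0.5484,"dz":0,"roll":1.5,"hand":0}
    - {"dx":-0.4695,"dy":-0.5484,"dz":0,"roll":1.5,"hand":0}
    - {"dx":-0.4695,"dy":-0.5484,"dz":0,"roll":2.78,"hand":0}
    - {"dx":-0.4695,"dy":-0.5484,"dz":0,"roll":2.78,"hand":0}
    - {"dx":-0.4695,"dy":-0.5484,"dz":0,"roll":2.78,"hand":0}
    - {"dx":-0.4695,"dy":-0.5484,"dz":0,"roll":2.78,"hand":0}
    - {"dx":-0.4695,"dy":-0.5484,"dz":0,"roll":2.78,"hand":0}
    - {"dx":-0.4695,"dy":-0.5484,"dz":0,"roll":2.78,"hand":0}
    - {"dx":-0.4695,"dy":-0.5484,"dz":0,"roll":2.78,"hand":0}
    - {"dx":-0.4695,"dy":-0.5484,"dz":0,"roll":2.78,"hand":0}
    - {"dx":-0.4695,"dy":-0.5484,"dz":0,"roll":2.78,"hand":0}
    - {"dx":-0.4695,"dy":-0.5484,"dz":0,"roll":2.78,"hand":0}

```text
time: 1.77
ee_pos: [0.4399, -0.1661, 0.4038]
tcp_rot: [-179.9, 0.1, 15.5]
wrist_force: [-1.0, 0.7, 0.4]
opening: -0.0002
```

Run:
```python
from h import *
o=bot.get_obs(); print(o['time'],o['ee_pos'],o['tcp_rot'],o['q'],o['opening'],bot.tips_ahead)
for n in('top','side'):
    c=dict(np.load(n+'0.npz')); W=cloud(c); z=W[...,2]
    for nm,k in(('bottle',(z>.09)&(z<.23)&(W[...,0]>.66)&(W[...,0]<.85)&(W[...,1]>-.35)&(W[...,1]<-.1)),('cover',(z>.09)&(z<.2)&(W[...,0]>.545)&(W[...,0]<.66)&(W[...,1]>-.31)&(W[...,1]<-.12)),('tab',(z>.13)&(z<.17)&(W[...,0]>.612)&(W[...,0]<.65)&(W[...,1]>-.27)&(W[...,1]<-.15)&(c['frame'].max(2)<60)),('can',(z>.03)&(z<.23)&(abs(W[...,0]-.44)<.06)&(abs(W[...,1]+.075)<.05))):
        Q=W[k]; print(n,nm,len(Q),np.median(Q,0).round(3),np.percentile(Q,2,axis=0).round(3),np.percentile(Q,98,axis=0).round(3))
```

```text
1.7667 [ 0.43986199 -0.16606621  0.40382915] [-1.79943944e+02  8.08605978e-02  1.55389819e+01] [-2.06830019e+01 -5.87078014e+00 -7.97923515e-01  9.51712139e+01
 -2.55948356e-03  1.43778058e+02] -0.000190990151883137 0.1734
top bottle 1095 [ 0.741 -0.235  0.142] [ 0.714 -0.278  0.094] [ 0.782 -0.207  0.202]
top cover 2021 [ 0.587 -0.209  0.175] [ 0.556 -0.296  0.102] [ 0.63  -0.127  0.184]
top tab 149 [ 0.625 -0.212  0.154] [ 0.616 -0.232  0.149] [ 0.634 -0.191  0.159]
top can 662 [ 0.44  -0.065  0.129] [ 0.416 -0.097  0.046] [ 0.472 -0.042  0.192]
side bottle 1755 [ 0.737 -0.252  0.14 ] [ 0.715 -0.283  0.093] [ 0.768 -0.214  0.202]
side cover 3555 [ 0.593 -0.214  0.172] [ 0.554 -0.296  0.092] [ 0.627 -0.128  0.183]
side tab 24 [ 0.63  -0.221  0.155] [ 0.626 -0.233  0.153] [ 0.632 -0.194  0.157]
side can 1588 [ 0.434 -0.083  0.12 ] [ 0.416 -0.101  0.035] [ 0.463 -0.055  0.191]
```

>>> drive_tool:
  plan:
    - {"roll":0.271,"hand":0}
    - {"roll":0.271,"hand":0}
    - {"roll":0.271,"hand":0}
    - {"roll":0.271,"dz":0.04,"hand":0}
    - {"roll":0.271,"dz":0.08,"hand":0}
    - {"roll":0.271,"dz":0.11,"hand":0}
    - {"roll":0.271,"dz":0.13,"hand":0}
    - {"roll":0.271,"dz":0.138,"hand":0}
    - {"roll":0.271,"dz":0.138,"hand":0}
    - {"roll":0.271,"dz":0.138,"hand":0}

```text
invalid input at $.plan[0]: expected keys dx, dy, dz, roll, hand
```

Run:
```python
from h import *
o=bot.get_obs(); print(o['time'],o['ee_pos'],o['tcp_rot'],o['wrist_force'],o['q'][5])
c=cam('side'); cv2.imwrite('pics/s1.png',cv2.resize(c['frame'][200:440,240:560,::-1],None,fx=2,fy=2))
```

```text
1.7667 [ 0.43986199 -0.16606621  0.40382915] [-1.79943944e+02  8.08605978e-02  1.55389819e+01] [-0.95866835  0.66007138  0.42749312] 143.7780579753871
```

View pics/s1.png

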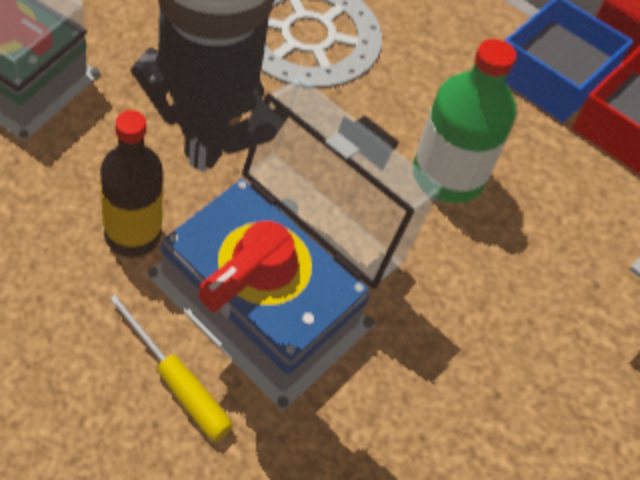

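The picture shows the arm still high (that move was refused for missing keys). The knuckles flare out along the closing axis, so I'll turn that axis away from the can.

>>> drive_tool:
  plan:
    - {"dx":0,"dy":0,"dz":0,"roll":-1.3,"hand":0}
    - {"dx":0,"dy":0,"dz":0,"roll":-1.3,"hand":0}
    - {"dx":0,"dy":0,"dz":0,"roll":-1.3,"hand":0}
    - {"dx":0,"dy":0,"dz":0,"roll":-1.3,"hand":0}
    - {"dx":0,"dy":0,"dz":0,"roll":-1.3,"hand":0}
    - {"dx":0,"dy":0,"dz":0,"roll":-1.3,"hand":0}
    - {"dx":0,"dy":0,"dz":0,"roll":-1.3,"hand":0}
    - {"dx":0,"dy":0,"dz":0,"roll":-1.3,"hand":0}
    - {"dx":0,"dy":0,"dz":0,"roll":-1.3,"hand":0}
    - {"dx":0,"dy":0,"dz":0,"roll":-1.3,"hand":0}
    - {"dx":0,"dy":0,"dz":0,"roll":-1.3,"hand":0}
    - {"dx":0,"dy":0,"dz":0.04,"roll":-1.3,"hand":0}
    - {"dx":0,"dy":0,"dz":0.08,"roll":-1.3,"hand":0}
    - {"dx":0,"dy":0,"dz":0.11,"roll":-1.3,"hand":0}
    - {"dx":0,"dy":0,"dz":0.13,"roll":-1.3,"hand":0}
    - {"dx":0,"dy":0,"dz":0.138,"roll":-1.3,"hand":0}
    - {"dx":0,"dy":0,"dz":0.138,"roll":-1.3,"hand":0}
    - {"dx":0,"dy":0,"dz":0.138,"roll":-1.3,"hand":0}

```text
time: 3.32
ee_pos: [0.4398, -0.1647, 0.2676]
tcp_rot: [180.0, 0.0, 90.6]
wrist_force: [-0.3, -0.5, 0.5]
opening: 0.0005
```

Run:
```python
from h import *
o=bot.get_obs(); print(o['time'],o['ee_pos'],o['tcp_rot'],o['wrist_force'],o['q'][5])
c=cam('side'); cv2.imwrite('pics/s2.png',cv2.resize(c['frame'][200:440,240:560,::-1],None,fx=2,fy=2))
```

```text
3.3167 [ 0.43981843 -0.16465724  0.2675569 ] [1.79970139e+02 1.30238311e-02 9.05972373e+01] [-0.26949623 -0.50964353  0.53457419] 68.87842000576177
```

View pics/s2.png

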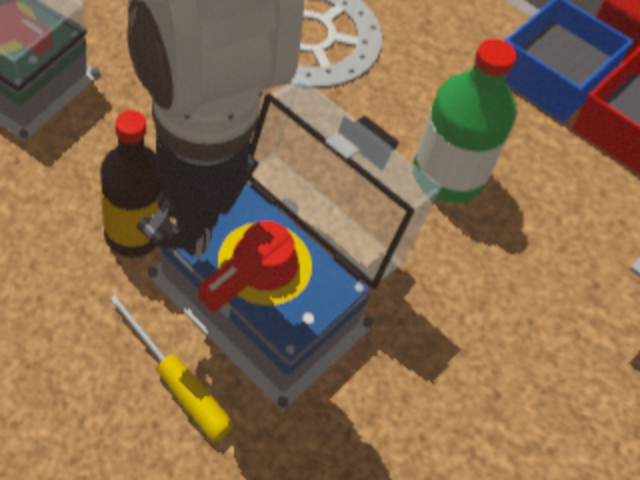

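>>> drive_tool:
  plan:
    - {"dx":-0.012,"dy":-0.009,"dz":0,"roll":0,"hand":0}
    - {"dx":-0.024,"dy":-0.009,"dz":0,"roll":0,"hand":0}
    - {"dx":-0.035,"dy":-0.012,"dz":0,"roll":0,"hand":0}
    - {"dx":-0.045,"dy":-0.013,"dz":0,"roll":0,"hand":0}
    - {"dx":-0.056,"dy":-0.012,"dz":0,"roll":0,"hand":0}
    - {"dx":-0.066,"dy":-0.0095,"dz":0,"roll":0,"hand":0}
    - {"dx":-0.076,"dy":-0.005,"dz":0,"roll":0,"hand":0}
    - {"dx":-0.085,"dy":0.001,"dz":0,"roll":0,"hand":0}
    - {"dx":-0.096,"dy":0.0125,"dz":0,"roll":0,"hand":0}
    - {"dx":-0.103,"dy":0.025,"dz":0,"roll":0,"hand":0}
    - {"dx":-0.103,"dy":0.025,"dz":0,"roll":0,"hand":0}
    - {"dx":-0.103,"dy":0.025,"dz":0,"roll":0,"hand":0}
    - {"dx":-0.103,"dy":0.025,"dz":0,"roll":0,"hand":0}

```text
time: 4.45
ee_pos: [0.4642, -0.2681, 0.2664]
tcp_rot: [-179.6, -0.0, 90.4]
wrist_force: [-17.5, 1.2, 4.2]
opening: 0.0001
```

>>> drive_tool:
  plan:
    - {"dx":0,"dy":-0.03,"dz":0,"roll":0,"hand":0}
    - {"dx":0,"dy":-0.03,"dz":-0.04,"roll":0,"hand":0}
    - {"dx":0,"dy":-0.03,"dz":-0.08,"roll":0,"hand":0}
    - {"dx":0,"dy":-0.03,"dz":-0.12,"roll":0.12,"hand":0}
    - {"dx":0,"dy":-0.03,"dz":-0.16,"roll":0.24,"hand":0}
    - {"dx":0.02,"dy":0,"dz":-0.16,"roll":0.36,"hand":0}
    - {"dx":0.04,"dy":0.03,"dz":-0.16,"roll":0.48,"hand":0}
    - {"dx":0.055,"dy":0.06,"dz":-0.16,"roll":0.6,"hand":0}
    - {"dx":0.057,"dy":0.1,"dz":-0.16,"roll":0.72,"hand":0}
    - {"dx":0.057,"dy":0.13,"dz":-0.16,"roll":0.84,"hand":0}
    - {"dx":0.057,"dy":0.16,"dz":-0.16,"roll":0.96,"hand":0}
    - {"dx":0.057,"dy":0.18,"dz":-0.16,"roll":1.08,"hand":0}
    - {"dx":0.057,"dy":0.2,"dz":-0.16,"roll":1.2,"hand":0}
    - {"dx":0.057,"dy":0.2,"dz":-0.16,"roll":1.32,"hand":0}
    - {"dx":0.057,"dy":0.2,"dz":-0.16,"roll":1.44,"hand":0}
    - {"dx":0.057,"dy":0.2,"dz":-0.16,"roll":1.57,"hand":0}
    - {"dx":0.057,"dy":0.2,"dz":-0.16,"roll":1.57,"hand":0}
    - {"dx":0.057,"dy":0.2,"dz":-0.16,"roll":1.57,"hand":0}

```text
time: 5.95
ee_pos: [0.6655, -0.2092, 0.4267]
tcp_rot: [180.0, -0.0, 0.7]
wrist_force: [-0.3, 0.7, -0.4]
opening: -0.0002
```

Run:
```python
from h import *
o=bot.get_obs(); print(o['time'],o['ee_pos'],o['tcp_rot'],o['wrist_force'],o['q'])
c=cam('side'); cv2.imwrite('pics/s3.png',cv2.resize(c['frame'][170:430,240:560,::-1],None,fx=2,fy=2))
```

```text
5.95 [ 0.66545512 -0.20915834  0.42666003] [ 1.79979870e+02 -2.29393480e-02  7.44646821e-01] [-0.29101876  0.70213031 -0.44192163] [-1.74464736e+01  2.85086271e+01  4.16837762e+01  1.03147072e+02
 -1.19621457e-02  1.61808881e+02]
```

View pics/s3.png

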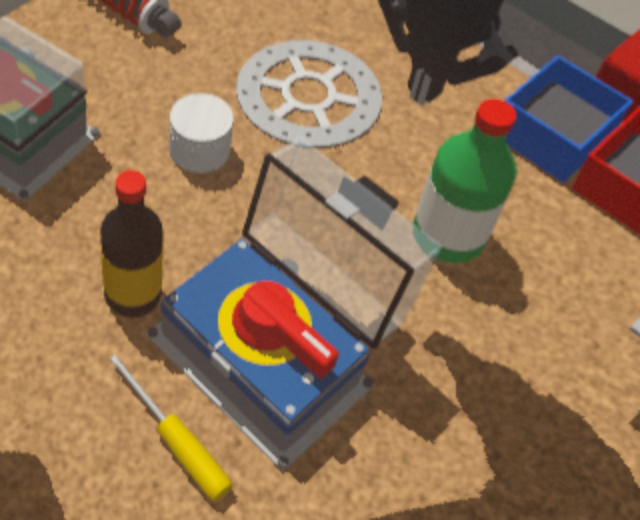

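Handle is off (points to the isolator's −y, at about (330,360)). Going down behind the cover and pushing it over.

>>> drive_tool:
  plan:
    - {"dx":0,"dy":0,"dz":0.035,"roll":0,"hand":0}
    - {"dx":0,"dy":0,"dz":0.07,"roll":0,"hand":0}
    - {"dx":0,"dy":0,"dz":0.1,"roll":0,"hand":0}
    - {"dx":0,"dy":0,"dz":0.115,"roll":0,"hand":0}
    - {"dx":0,"dy":0,"dz":0.115,"roll":0,"hand":0}
    - {"dx":-0.012,"dy":0,"dz":0.115,"roll":0,"hand":0}
    - {"dx":-0.022,"dy":0,"dz":0.115,"roll":0,"hand":0}
    - {"dx":-0.03,"dy":0,"dz":0.115,"roll":0,"hand":0}
    - {"dx":-0.038,"dy":0,"dz":0.115,"roll":0,"hand":0}
    - {"dx":-0.046,"dy":0,"dz":0.115,"roll":0,"hand":0}
    - {"dx":-0.054,"dy":0,"dz":0.115,"roll":0,"hand":0}
    - {"dx":-0.062,"dy":0,"dz":0.115,"roll":0,"hand":0}
    - {"dx":-0.07,"dy":0,"dz":0.115,"roll":0,"hand":0}
    - {"dx":-0.078,"dy":0,"dz":0.115,"roll":0,"hand":0}
    - {"dx":-0.086,"dy":0,"dz":0.115,"roll":0,"hand":0}
    - {"dx":-0.09,"dy":0,"dz":0.115,"roll":0,"hand":0}
    - {"dx":-0.09,"dy":0,"dz":0.115,"roll":0,"hand":0}
    - {"dx":-0.09,"dy":0,"dz":0.115,"roll":0,"hand":0}
    - {"dx":-0.09,"dy":0,"dz":0.115,"roll":0,"hand":0}
    - {"dx":-0.09,"dy":0,"dz":0.115,"roll":0,"hand":0}

```text
time: 7.67
ee_pos: [0.5753, -0.2095, 0.3115]
tcp_rot: [-180.0, 0.0, 0.6]
wrist_force: [0.4, 0.6, -0.0]
opening: -0.0002
```

Run:
```python
from h import *
o=bot.get_obs(); print(o['time'],o['ee_pos'],o['tcp_rot'],o['wrist_force'])
c=cam('side'); cv2.imwrite('pics/s4.png',cv2.resize(c['frame'][170:430,240:560,::-1],None,fx=2,fy=2))
```

```text
7.6667 [ 0.57532216 -0.20951875  0.31152082] [-1.79996042e+02  8.27438527e-03  5.69165585e-01] [ 0.35100309  0.55605372 -0.0281226 ]
```

View pics/s4.png

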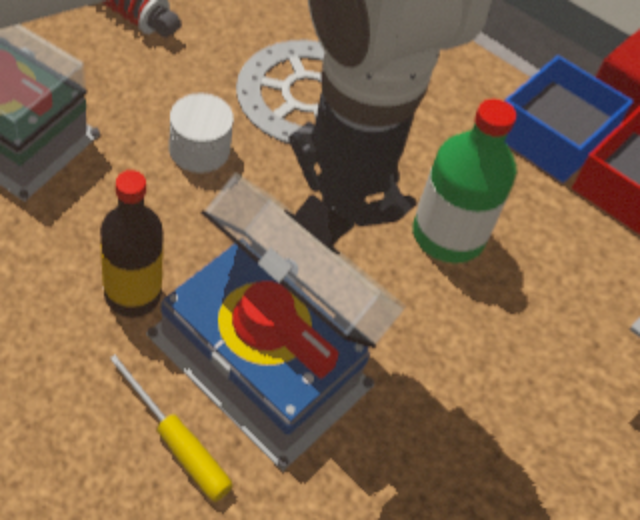

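>>> drive_tool:
  plan:
    - {"dx":0.005,"dy":0,"dz":-0.03,"roll":0,"hand":0}
    - {"dx":0.01,"dy":0,"dz":-0.07,"roll":0,"hand":0}
    - {"dx":0.01,"dy":0,"dz":-0.11,"roll":0,"hand":0}
    - {"dx":0.01,"dy":0,"dz":-0.13,"roll":-1.6,"hand":0}
    - {"dx":0.01,"dy":0,"dz":-0.13,"roll":-1.6,"hand":0}
    - {"dx":0.01,"dy":0,"dz":-0.13,"roll":-1.6,"hand":0}
    - {"dx":0.01,"dy":0,"dz":-0.13,"roll":-1.6,"hand":0}
    - {"dx":0.01,"dy":0,"dz":-0.13,"roll":-1.6,"hand":0}
    - {"dx":0.01,"dy":0,"dz":-0.13,"roll":-1.6,"hand":0}
    - {"dx":0.01,"dy":0,"dz":-0.13,"roll":-1.6,"hand":0}
    - {"dx":0.01,"dy":0,"dz":-0.13,"roll":-1.6,"hand":0}
    - {"dx":0.01,"dy":0,"dz":-0.13,"roll":-1.6,"hand":0}
    - {"dx":0.01,"dy":0,"dz":-0.13,"roll":-1.6,"hand":0}
    - {"dx":0.01,"dy":0,"dz":-0.13,"roll":-1.6,"hand":0}
    - {"dx":0.01,"dy":0,"dz":-0.13,"roll":-1.6,"hand":0}
    - {"dx":0.01,"dy":0,"dz":-0.13,"roll":-1.6,"hand":0}
    - {"dx":0.01,"dy":0,"dz":-0.13,"roll":-1.6,"hand":0}
    - {"dx":0.01,"dy":0,"dz":-0.13,"roll":-1.6,"hand":0}
    - {"dx":0.01,"dy":0,"dz":-0.13,"roll":-1.6,"hand":0}

```text
time: 9.3
ee_pos: [0.5852, -0.2094, 0.4416]
tcp_rot: [-180.0, -0.0, 92.0]
wrist_force: [0.3, -0.0, -0.8]
opening: -0.0002
```

Run:
```python
from h import *
o=bot.get_obs(); print(o['time'],o['ee_pos'],o['tcp_rot'],o['wrist_force'],o['q'])
c=cam('side'); W=cloud(c); k=(abs(W[...,0]-.489)<.05)&(abs(W[...,1]+.211)<.075)
z=W[...,2][k]; print(np.histogram(z,bins=np.arange(.06,.2,.01)))
T=k&(z.max()>0)&(W[...,2]>.115)&(W[...,2]<.13); P=W[T]; r=np.linalg.lstsq(np.c_[P[:,:2],np.ones(len(P))],P[:,2],rcond=None)[0]; print('slope,n',r,len(P))
```

```text
9.3 [ 0.58520483 -0.20943431  0.44155431] [-1.79988512e+02 -5.37092631e-03  9.20449202e+01] [ 0.27958342 -0.02225696 -0.82309694] [-1.96915093e+01  1.64960747e+01  2.75208827e+01  1.01037468e+02
  7.34662749e-04  6.82635699e+01]
(array([  47, 2215,  166,  155,  436,  454,    0,    0,    0,    0,  491,
        904, 1036,  137]), array([0.06, 0.07, 0.08, 0.09, 0.1 , 0.11, 0.12, 0.13, 0.14, 0.15, 0.16,
       0.17, 0.18, 0.19, 0.2 ]))
slope,n [-0.01667837 -0.01146315  0.12037405] 5
```

Run:
```python
from h import *
c=cam('side'); cv2.imwrite('pics/s5.png',cv2.resize(c['frame'][170:430,240:560,::-1],None,fx=2,fy=2))
W=cloud(c); k=(abs(W[...,0]-.489)<.12)&(abs(W[...,1]+.211)<.08)&(W[...,2]>.125)&(W[...,2]<.22)
P=W[k]; print(np.percentile(P,[1,50,99],axis=0).round(3),bot.get_obs()['time'])
```

```text
[[ 0.482 -0.289  0.147]
 [ 0.507 -0.216  0.18 ]
 [ 0.557 -0.133  0.194]] 9.4
```

View pics/s5.png

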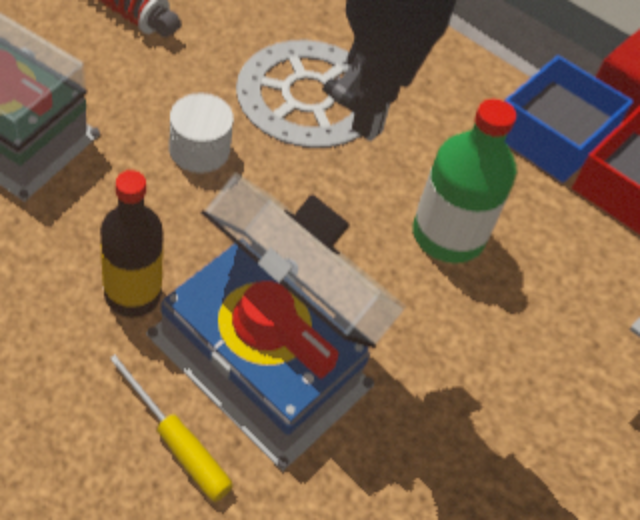

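Run:
```python
from h import *
a=cv2.imread('pics/s4.png').astype(int); b=cv2.imread('pics/s5.png').astype(int)
d=abs(a-b).max(2)[:,:]; print('diff cover front region',d[190:300,210:280].mean(), d[300:345,330:400].mean(), 'ref',d[380:500,120:230].mean())
for n in('side','top'):
    c=cam(n); W=cloud(c); hsv=cv2.cvtColor(c['frame'],cv2.COLOR_RGB2HSV).astype(int);H,S=hsv[...,0],hsv[...,1]
    k=(abs(W[...,0]-.5)<.13)&(abs(W[...,1]+.211)<.1)
    P=W[k&((H<8)|(H>172))&(S>130)&(W[...,2]>.095)]; far=P[P[:,1]<-.25]
    print(n,'handle arm',far.mean(0).round(4),np.percentile(far,[1,99],axis=0).round(4),'zmax',P[:,2].max(),'ang of arm (deg from -y)',np.degrees(np.polyfit(far[:,1],far[:,0],1)[0]).round(1))
    P=W[k&(W[...,2]>.125)&(W[...,2]<.24)&(S<110)]
    # profile of cover across x (mid y)
    for x in np.arange(.44,.62,.01):
        Q=P[abs(P[:,0]-x)<.004]
        if len(Q)>8: print(round(x,2),len(Q),np.percentile(Q[:,2],[5,50,95]).round(3))
print(bot.get_obs()['time'])
```

```text
diff cover front region 3.644805194805195 3.5136507936507937 ref 3.6618939393939396
side handle arm [ 0.485  -0.2709  0.1078] [[ 0.4774 -0.2878  0.0958]
 [ 0.4978 -0.2503  0.1145]] zmax 0.16374037269889485 ang of arm (deg from -y) -2.4
0.48 134 [0.164 0.167 0.169]
0.49 532 [0.165 0.169 0.174]
0.5 538 [0.171 0.176 0.18 ]
0.51 574 [0.171 0.183 0.187]
0.52 494 [0.167 0.189 0.192]
0.53 144 [0.138 0.183 0.187]
0.54 188 [0.137 0.185 0.19 ]
0.55 162 [0.138 0.192 0.195]
0.56 23 [0.128 0.138 0.143]
0.57 12 [0.126 0.128 0.131]<stdin>:8: RuntimeWarning: Mean of empty slice.
  ret = um.true_divide(
Traceback (most recent call last):
IndexError: index -1 is out of bounds for axis 0 with size 0
```

The cover rests by friction at about 1.0 rad, balance zone, untouched by anything; the handle is off. Push it further from behind, with tips higher.

>>> drive_tool:
  plan:
    - {"dx":0,"dy":0,"dz":0.035,"roll":0,"hand":0}
    - {"dx":0,"dy":0,"dz":0.07,"roll":0,"hand":0}
    - {"dx":0,"dy":0,"dz":0.1,"roll":0,"hand":0}
    - {"dx":0,"dy":0,"dz":0.1,"roll":0,"hand":0}
    - {"dx":0,"dy":-0.008,"dz":0.1,"roll":0,"hand":0}
    - {"dx":0,"dy":-0.016,"dz":0.1,"roll":0,"hand":0}
    - {"dx":0,"dy":-0.024,"dz":0.1,"roll":0,"hand":0}
    - {"dx":0,"dy":-0.032,"dz":0.1,"roll":0,"hand":0}
    - {"dx":0,"dy":-0.04,"dz":0.1,"roll":0,"hand":0}
    - {"dx":0,"dy":-0.048,"dz":0.1,"roll":0,"hand":0}
    - {"dx":0,"dy":-0.056,"dz":0.1,"roll":0,"hand":0}
    - {"dx":0,"dy":-0.064,"dz":0.1,"roll":0,"hand":0}
    - {"dx":0,"dy":-0.072,"dz":0.1,"roll":0,"hand":0}
    - {"dx":0,"dy":-0.08,"dz":0.1,"roll":0,"hand":0}
    - {"dx":0,"dy":-0.08,"dz":0.1,"roll":0,"hand":0}
    - {"dx":0,"dy":-0.08,"dz":0.05,"roll":0,"hand":0}
    - {"dx":0,"dy":-0.08,"dz":0.01,"roll":0,"hand":0}
    - {"dx":0,"dy":-0.08,"dz":0.0,"roll":0,"hand":0}
    - {"dx":0,"dy":-0.08,"dz":0.0,"roll":0,"hand":0}

```text
time: 11.08
ee_pos: [0.5051, -0.2126, 0.4466]
tcp_rot: [179.6, 0.2, 92.2]
wrist_force: [0.3, -0.2, -0.5]
opening: 0.0
```

```bash
cat > chk.py <<'E'
from h import *
o=bot.get_obs(); print(o['time'],o['ee_pos'],o['tcp_rot'],o['wrist_force'])
for nm,C in(('pol',(.489,-.211)),('gri',(.484,.203))):
  for n in('side','top'):
    W=cloud(cam(n)); k=(abs(W[...,0]-C[0])<.05)&(abs(W[...,1]-C[1])<.07)
    print(nm,n,np.histogram(W[...,2][k],bins=np.arange(.06,.2,.01))[0])
    P=W[k&(W[...,2]>.112)&(W[...,2]<.132)]
    if len(P)>300: print('top z slope',np.linalg.lstsq(np.c_[P[:,:2]-C,np.ones(len(P))],P[:,2],rcond=None)[0].round(4))
E
python3 chk.py
```

```text
11.0833 [ 0.50511502 -0.21256052  0.44660134] [1.79636934e+02 1.67581664e-01 9.22313693e+01] [ 0.2702577  -0.19664928 -0.54429764]
pol side [   0    0    0    0    0   59 3392   66  117   75    0    0    0    0]
top z slope [-0.0101 -0.0119  0.1231]
pol top [   0    0    0    0    0  402 1635   12   76   42    0    0    0    0]
top z slope [-0.0078 -0.0003  0.1222]
gri side [  42   26   35   36   37  147 1732   51   86   41    0    0    0    0]
top z slope [-0.0054  0.0013  0.1224]
gri top [   1   12    6    8    5  644 2024   12   76   40    0    0    0    0]
top z slope [-0.0064 -0.0027  0.1217]
```

Polisher cover shut (flat at z = 0.1225, same slope as the grinder's). Now the grinder.

>>> drive_tool:
  plan:
    - {"dx":0.4123,"dy":-0.0393,"dz":0,"roll":-1.691,"hand":0.085}
    - {"dx":0.4123,"dy":-0.0393,"dz":0,"roll":-1.691,"hand":0.085}
    - {"dx":0.4123,"dy":-0.0393,"dz":0,"roll":-1.691,"hand":0.085}
    - {"dx":0.4123,"dy":-0.0393,"dz":0,"roll":-1.691,"hand":0.085}
    - {"dx":0.4123,"dy":-0.0393,"dz":0,"roll":-1.691,"hand":0.085}
    - {"dx":0.4123,"dy":-0.0393,"dz":0,"roll":-1.691,"hand":0.085}
    - {"dx":0.4123,"dy":-0.0393,"dz":0,"roll":-1.691,"hand":0.085}
    - {"dx":0.4123,"dy":-0.0393,"dz":0,"roll":-1.691,"hand":0.085}
    - {"dx":0.4123,"dy":-0.0393,"dz":0,"roll":-1.691,"hand":0.085}
    - {"dx":0.4123,"dy":-0.0393,"dz":0,"roll":-1.691,"hand":0.085}
    - {"dx":0.4123,"dy":-0.0393,"dz":0,"roll":-1.691,"hand":0.085}
    - {"dx":0.4123,"dy":-0.0393,"dz":0,"roll":-1.691,"hand":0.085}
    - {"dx":0.4123,"dy":-0.0393,"dz":0,"roll":-1.691,"hand":0.085}
    - {"dx":0.4123,"dy":-0.0393,"dz":0,"roll":-1.691,"hand":0.085}
    - {"dx":0.4123,"dy":-0.0393,"dz":0,"roll":-1.691,"hand":0.085}
    - {"dx":0.4123,"dy":-0.0393,"dz":0,"roll":-1.691,"hand":0.085}
    - {"dx":0.4123,"dy":-0.0393,"dz":0,"roll":-1.691,"hand":0.085}
    - {"dx":0.4123,"dy":-0.0393,"dz":0,"roll":-1.691,"hand":0.085}

```text
time: 12.78
ee_pos: [0.4498, 0.1978, 0.4413]
tcp_rot: [-180.0, -0.0, -171.0]
wrist_force: [-1.6, 1.2, 0.3]
opening: 0.0849
```

>>> drive_tool:
  force: 25
  plan:
    - {"dx":0,"dy":0,"dz":0.04,"roll":0,"hand":0.085}
    - {"dx":0,"dy":0,"dz":0.08,"roll":0,"hand":0.085}
    - {"dx":0,"dy":0,"dz":0.11,"roll":0,"hand":0.085}
    - {"dx":0,"dy":0,"dz":0.13,"roll":0,"hand":0.085}
    - {"dx":0,"dy":0,"dz":0.138,"roll":0,"hand":0.085}
    - {"dx":0,"dy":0,"dz":0.138,"roll":0,"hand":0.085}
    - {"dx":0,"dy":0,"dz":0.138,"roll":0,"hand":0.03}
    - {"dx":0,"dy":0,"dz":0.138,"roll":0,"hand":0.03}
    - {"dx":0,"dy":0,"dz":0.138,"roll":0,"hand":0.03}
    - {"dx":0,"dy":0,"dz":0.138,"roll":0,"hand":0.03}
    - {"dx":0,"dy":0,"dz":0.138,"roll":0,"hand":0.03}
    - {"dx":0,"dy":0,"dz":0.138,"roll":0,"hand":0.03}

```text
time: 13.78
ee_pos: [0.4501, 0.1982, 0.3054]
tcp_rot: [179.9, 0.2, -170.9]
wrist_force: [-1.5, 1.3, 6.8]
opening: 0.0434
```

>>> drive_tool:
  plan:
    - {"dx":-0.006,"dy":0,"dz":-0.0076,"roll":0,"hand":0.03}
    - {"dx":-0.0125,"dy":0,"dz":-0.0147,"roll":0,"hand":0.03}
    - {"dx":-0.0197,"dy":0,"dz":-0.0211,"roll":0,"hand":0.03}
    - {"dx":-0.0273,"dy":0,"dz":-0.0269,"roll":0,"hand":0.03}
    - {"dx":-0.0355,"dy":0,"dz":-0.032,"roll":0,"hand":0.03}
    - {"dx":-0.0441,"dy":0,"dz":-0.0364,"roll":0,"hand":0.03}
    - {"dx":-0.053,"dy":0,"dz":-0.04,"roll":0,"hand":0.03}
    - {"dx":-0.0622,"dy":0,"dz":-0.0429,"roll":0,"hand":0.03}
    - {"dx":-0.0716,"dy":0,"dz":-0.0449,"roll":0,"hand":0.03}
    - {"dx":-0.0811,"dy":0,"dz":-0.0461,"roll":0,"hand":0.03}
    - {"dx":-0.0908,"dy":0,"dz":-0.0464,"roll":0,"hand":0.03}
    - {"dx":-0.1004,"dy":0,"dz":-0.0459,"roll":0,"hand":0.03}
    - {"dx":-0.11,"dy":0,"dz":-0.0446,"roll":0,"hand":0.03}
    - {"dx":-0.1194,"dy":0,"dz":-0.0425,"roll":0,"hand":0.03}
    - {"dx":-0.1285,"dy":0,"dz":-0.0395,"roll":0,"hand":0.03}
    - {"dx":-0.1374,"dy":0,"dz":-0.0357,"roll":0,"hand":0.03}
    - {"dx":-0.146,"dy":0,"dz":-0.0312,"roll":0,"hand":0.03}
    - {"dx":-0.154,"dy":0,"dz":-0.026,"roll":0,"hand":0.03}
    - {"dx":-0.164,"dy":0,"dz":-0.018,"roll":0,"hand":0.03}
    - {"dx":-0.164,"dy":0,"dz":-0.018,"roll":0,"hand":0.03}

```text
time: 15.45
ee_pos: [0.6144, 0.2242, 0.3219]
tcp_rot: [180.0, 0.3, -170.9]
wrist_force: [6.7, 1.6, 8.6]
opening: 0.0432
```

Run:
```python
from h import *
o=bot.get_obs(); print(o['time'],o['ee_pos'],o['tcp_rot'],o['wrist_force'],o['opening'])
c=cam('side'); cv2.imwrite('pics/s6.png',cv2.resize(c['frame'][90:350,120:440,::-1],None,fx=2,fy=2))
```

```text
15.45 [0.61443695 0.2241717  0.32193431] [ 179.98479747    0.33318952 -170.91290403] [6.69899949 1.56005351 8.60132693] 0.04317694302906673
```

View pics/s6.png

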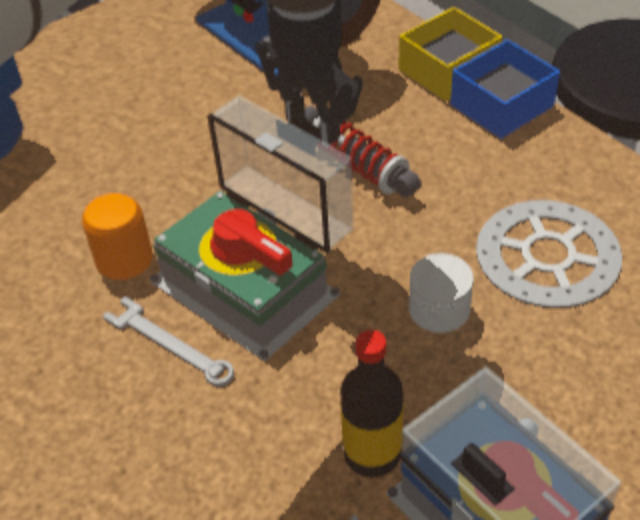

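Cover is tipped back, with the polisher's cover shut over its handle at lower right. Release, rise, move above the start point beside the handle.

>>> drive_tool:
  plan:
    - {"dx":0,"dy":0,"dz":0,"roll":0,"hand":0.085}
    - {"dx":0,"dy":0,"dz":0,"roll":0,"hand":0.085}
    - {"dx":0,"dy":0,"dz":0,"roll":0,"hand":0.085}
    - {"dx":0,"dy":0,"dz":0,"roll":0,"hand":0.085}
    - {"dx":0,"dy":0,"dz":-0.03,"roll":0,"hand":0.085}
    - {"dx":0,"dy":0,"dz":-0.07,"roll":0,"hand":0.085}
    - {"dx":0,"dy":0,"dz":-0.1,"roll":0,"hand":0.085}
    - {"dx":0.03,"dy":-0.02,"dz":-0.1,"roll":0,"hand":0}
    - {"dx":0.06,"dy":-0.04,"dz":-0.1,"roll":0,"hand":0}
    - {"dx":0.09,"dy":-0.06,"dz":-0.1,"roll":0,"hand":0}
    - {"dx":0.105,"dy":-0.06,"dz":-0.1,"roll":0,"hand":0}
    - {"dx":0.105,"dy":-0.06,"dz":-0.1,"roll":0,"hand":0}
    - {"dx":0.105,"dy":-0.06,"dz":-0.1,"roll":0,"hand":0}
    - {"dx":0.105,"dy":-0.06,"dz":-0.1,"roll":0,"hand":0}

```text
time: 16.67
ee_pos: [0.5178, 0.1482, 0.4217]
tcp_rot: [180.0, 0.0, -170.9]
wrist_force: [0.8, 0.5, -0.4]
opening: 0.0003
```

```bash
cat > iso.py <<'E'
from h import *
o=bot.get_obs(); print(o['time'],o['ee_pos'],o['tcp_rot'],o['wrist_force'],o['opening'])
a=np.radians(9.1); R=np.array([[np.cos(a),-np.sin(a)],[np.sin(a),np.cos(a)]]); C=np.array([.4844,.2033])
print('TCP in iso',(o['ee_pos'][:2]-C)@R)
for n in('side','top'):
    c=cam(n); W=cloud(c); W2=W.copy(); W2[...,:2]=(W[...,:2]-C)@R
    hsv=cv2.cvtColor(c['frame'],cv2.COLOR_RGB2HSV).astype(int);H,S=hsv[...,0],hsv[...,1]
    b=(abs(W2[...,0])<.11)&(abs(W2[...,1])<.1)
    P=W2[b&((H<8)|(H>172))&(S>130)&(W[...,2]>.095)&(W[...,2]<.125)]
    if len(P): print(n,'handle red extents',P.min(0).round(4),P.max(0).round(4))
    P=W2[(W2[...,0]>.045)&(W2[...,0]<.16)&(abs(W2[...,1])<.085)&(W[...,2]>.09)&(W[...,2]<.2)]
    if len(P): print(n,'cover',np.percentile(P,[2,98],axis=0).round(4))
E
python3 iso.py
```

```text
16.6667 [0.51782182 0.14818719 0.42167721] [ 1.79997345e+02  2.05689160e-02 -1.70868401e+02] [ 0.84204062  0.49660842 -0.4436858 ] 0.0002615244837058945
TCP in iso [ 0.02428463 -0.05970508]
side handle red extents [-0.0259 -0.0787  0.0951] [0.0225 0.0246 0.1153]
side cover [[ 0.066  -0.0847  0.0917]
 [ 0.1386  0.0836  0.1818]]
top cover [[0.062  0.0759 0.1027]
 [0.0994 0.0849 0.1818]]
```

>>> drive_tool:
  plan:
    - {"dx":-0.003,"dy":0,"dz":0.04,"roll":0,"hand":0}
    - {"dx":-0.003,"dy":0,"dz":0.08,"roll":0,"hand":0}
    - {"dx":-0.003,"dy":0,"dz":0.11,"roll":0,"hand":0}
    - {"dx":-0.003,"dy":0,"dz":0.13,"roll":0,"hand":0}
    - {"dx":-0.003,"dy":0,"dz":0.142,"roll":0,"hand":0}
    - {"dx":-0.003,"dy":0,"dz":0.15,"roll":0,"hand":0}
    - {"dx":-0.003,"dy":0,"dz":0.151,"roll":0,"hand":0}
    - {"dx":-0.003,"dy":0,"dz":0.151,"roll":0,"hand":0}
    - {"dx":-0.003,"dy":0,"dz":0.151,"roll":0,"hand":0}

```text
time: 17.52
ee_pos: [0.521, 0.1486, 0.2721]
tcp_rot: [180.0, 0.1, -170.9]
wrist_force: [-0.9, -0.2, -0.2]
opening: -0.0003
```

>>> drive_tool:
  plan:
    - {"dx":0.0055,"dy":0.002,"dz":0,"roll":0,"hand":0}
    - {"dx":0.011,"dy":0,"dz":0,"roll":0,"hand":0}
    - {"dx":0.016,"dy":-0.001,"dz":0,"roll":0,"hand":0}
    - {"dx":0.0265,"dy":-0.002,"dz":0,"roll":0,"hand":0}
    - {"dx":0.0375,"dy":-0.001,"dz":0,"roll":0,"hand":0}
    - {"dx":0.048,"dy":0.0015,"dz":0,"roll":0,"hand":0}
    - {"dx":0.058,"dy":0.006,"dz":0,"roll":0,"hand":0}
    - {"dx":0.0665,"dy":0.012,"dz":0,"roll":0,"hand":0}
    - {"dx":0.078,"dy":0.024,"dz":0,"roll":0,"hand":0}
    - {"dx":0.0845,"dy":0.036,"dz":0,"roll":0,"hand":0}
    - {"dx":0.0845,"dy":0.038,"dz":0,"roll":0,"hand":0}
    - {"dx":0.0845,"dy":0.038,"dz":0,"roll":0,"hand":0}
    - {"dx":0.0845,"dy":0.038,"dz":0,"roll":0,"hand":0}

```text
time: 18.6
ee_pos: [0.4302, 0.1719, 0.2709]
tcp_rot: [-179.8, -0.1, -170.9]
wrist_force: [-2.8, -11.5, 3.9]
opening: 0.0002
```

Pressed home against the stop (11 N). Back off and rise.

>>> drive_tool:
  plan:
    - {"dx":0,"dy":-0.03,"dz":0,"roll":0,"hand":0}
    - {"dx":0,"dy":-0.03,"dz":-0.03,"roll":0,"hand":0}
    - {"dx":0,"dy":-0.03,"dz":-0.07,"roll":0,"hand":0}
    - {"dx":0,"dy":-0.05,"dz":-0.11,"roll":0,"hand":0}
    - {"dx":0,"dy":-0.09,"dz":-0.15,"roll":0,"hand":0}
    - {"dx":0.03,"dy":-0.13,"dz":-0.18,"roll":0,"hand":0}
    - {"dx":0.05,"dy":-0.17,"dz":-0.18,"roll":0,"hand":0}
    - {"dx":0.05,"dy":-0.17,"dz":-0.18,"roll":0,"hand":0}
    - {"dx":0.05,"dy":-0.17,"dz":-0.18,"roll":0,"hand":0}
    - {"dx":0.05,"dy":-0.17,"dz":-0.18,"roll":0,"hand":0}
    - {"dx":0.05,"dy":-0.17,"dz":-0.18,"roll":0,"hand":0}

```text
time: 19.52
ee_pos: [0.4085, -0.0029, 0.4506]
tcp_rot: [180.0, 0.0, -170.9]
wrist_force: [-0.2, 0.3, -1.2]
opening: -0.0003
```

```bash
python3 iso.py; python3 chk.py|grep -A1 pol; python3 -c "
from h import *
save(cam('top'),'t7')"
```

```text
19.5167 [ 0.40851505 -0.00293493  0.45057152] [ 1.79980611e+02  2.77156097e-03 -1.70910075e+02] [-0.16368412  0.25187556 -1.24397825] -0.00034045077018836096
TCP in iso [-0.10754757 -0.1916374 ]
side handle red extents [-0.0791 -0.0248  0.0951] [0.0222 0.026  0.1139]
side cover [[ 0.0628 -0.0849  0.093 ]
 [ 0.1424 -0.0154  0.1812]]
top handle red extents [-0.0785 -0.0246  0.0953] [0.0235 0.0216 0.1173]
top cover [[ 0.0696 -0.0828  0.1159]
 [ 0.1434  0.0821  0.1833]]
pol side [   0    0    0    0    0   55 3383   66  111   83    0    0    0    0]
top z slope [-0.0098 -0.0108  0.1232]
pol top [   0    0    0    0    0  342 1445   12   72   45    0    0    0    0]
top z slope [-0.0085  0.0111  0.1225]
```

View pics/t7.png

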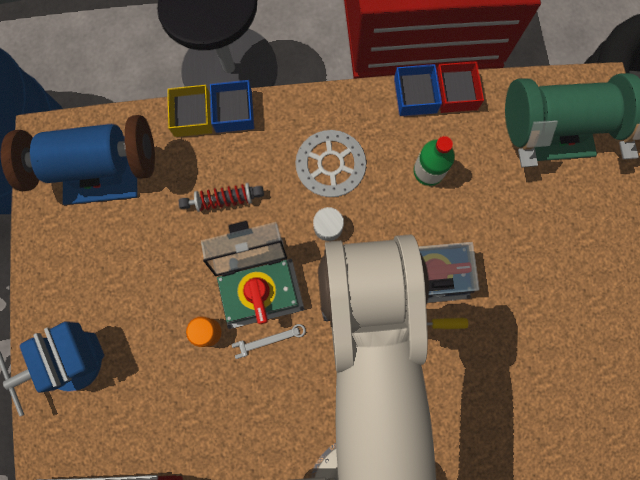

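The top view shows the grinder handle (258,305) pointing out over its front with the cover open. The polisher cover is shut, and everything visible stands where it was. Handing in.

```bash
python3 -c "
from workcell import bot
print(bot.job_done())"
```

```text
the job is handed in; nothing more can be done
None
```

The polisher is off with its cover shut, the grinder is on with its cover tipped right back, and I handed the job in at about 20 s; no verdict was reported.

**How it went**
- I turned the polisher handle off, pressing it against its stop with about 17 N.
- My first push left the polisher cover resting near 1.0 rad. I pushed it again from behind and it fell shut.
- I gripped the grinder cover's tab, swung the cover back and let go. Then I turned the grinder handle on, pressing it against its stop with about 11 N.

**Last checks**
- **Polisher cover:** its top is flat at z ≈ 0.1225 m (0.122 when shut), with the same small residual slope that the shut grinder cover showed.
- **Polisher handle:** it measured within about 2.4° of off before I shut the cover. I did not measure it again through the cover.
- **Grinder handle:** its tip is about 79 mm out along the isolator's −x (78 expected).
- **Grinder cover:** its highest edge is at about 0.182 m, which matches fully tipped back.
- **Other things on the bench:** those visible in the last top picture look unmoved. The arm hid the spray can and part of the screwdriver there. I did not measure any bystander again after the moves.
- **Arm:** it is clear of everything at the end, with its fingertips about 0.28 m above the bench.

One move call was refused early for missing keys, and nothing moved. I viewed 8 of the 10 pictures.

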